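# Clamp the engraving block in its cutting fixture

### The job

Clamp the half-cut wood block for carving: with a finger, push the steel clamp strap round over the block until it meets its stop pin, then push the red cam lever fully down so that the rubber foot holds the block. Do not press the lever before the strap is over. Nothing needs gripping: lift nothing, keep the block in its corner, and leave the ink tin, brayer and gouge where they are.

Things in the scene. Friction and masses are not known exactly. Their poses are not given: they have to be found in the camera images.
- fixture: fixed plywood cutting board 210 x 350 x 15 mm (its x, y, z), origin at the centre of its underside on the table, z up. Two dark wood fences 12 mm high stand on it along the block's -x and -y edges. The round clamp column, 32 mm across with a 54 mm flange at its foot, stands at fixture x = 0, y = +35 mm and reaches 54 mm above the table; the strap turns on it. A brass stop pin (8 mm across, up to 66 mm above the table) stands at fixture x = -17.5, y = -7 mm.
- pivot (a point): point on the column's vertical axis, at the height of the strap's top face (66 mm above the table) when the lever is up; it does not move
- strap_swing (a joint): swing of the clamp strap about the column (rad). 0: over the block and against the stop pin, the strap pointing to the fixture's -y; grows anticlockwise seen from above, 1.57: pointing to the fixture's +x, limit 1.9. It stays where it is left; takes about 1.5 N sideways near its end. The cam lever turns with it, always pointing the opposite way from the strap.
- strap_end (a point): centre of the strap's top face above the rubber foot, 95 mm from the column's axis. The steel strap is a bar 26 mm wide and 12 mm thick with round ends, from 19 mm behind the axis to 123 mm in front of it, its underside 54 mm above the table while the lever is up. A spindle (8 mm across, with a 14 mm nut) stands 24 mm above the strap at this point; the rubber foot hangs below it.
- clamp_foot: black rubber foot, 18 mm across and 10 mm high, under the strap end, on a stiff spring (4 N/mm); its underside is 41.5 mm above the table when the lever is fully raised, 3.5 mm over the block. The body's own origin lies on the table plane on the column's axis, not at the foot: use strap_end to find the foot.
- cam_lever (a joint): cam lever (rad). 0: raised 65 degrees above level; grows as it is pushed down; 1.1: fully down at its stop. Its level hinge axis crosses the column's axis 78 mm above the table, square to the strap. Stays where left; needs about 4 N at the tip, square to the lever (9 N straight down when raised). Going down it lowers strap and foot evenly, 7 mm in all; the foot ends pressing with about 14 N.
- lever_tip (a point): outer end of the lever on its centre line, 120 mm from its hinge. The red round grip, 18 mm in diameter, covers the outer 70 mm.
- block: loose wood block 130 x 120 x 23 mm (its x, y, z), dark top with pale cut strokes, origin at the centre of its underside; it lies on the board in the corner of the two fences, its top 38 mm above the table, its nearest edge 65 mm from the column's axis. About 0.24 kg.
- ink_tin: blue ink tin with steel lid, 76 mm in diameter, 75 mm high, origin at the centre of its underside. Bystander.
- brayer: ink roller lying on the table: black roller 90 mm long, 32 mm in diameter along its y, wooden handle along its -x reaching 155 mm from the origin, which lies under the roller's middle. Bystander.
- gouge: small carving gouge lying on the table along its x, 154 mm long and 22 mm wide, wooden handle from x = -78 to +8 mm, steel blade to +76 mm, origin on its underside. Bystander.
Things that resemble listed ones, but are neither listed nor needed, are in the scene too. What is shaped like the block but blue or green is not meant.

How it is judged:
On the way, in this order (a step that is already met when the one before it is completed fails the run):
1. the strap is swung over the block to its stop while the lever is still up (value of joint strap_swing below 0.09 rad and value of joint cam_lever below 0.45 rad), for 0.2 s.
2. the cam lever is pushed fully down and the foot presses on the block (value of joint cam_lever above 1 rad and contact force between clamp_foot and block above 5 N), for 0.2 s.
At the end, for the whole second after the job is handed in: The strap is over the block within 0.09 rad of its stop, the cam lever is down (beyond 1.0 of 1.1 rad), the foot presses on the block with more than 5 N, the block is at rest within 6 mm of where it lay, and the tin, brayer and gouge are within 15 mm of where they were (all of step 2 and value of joint strap_swing below 0.09 rad and distance of block from where it was at the start of the episode below 0.006 m and linear speed of block below 0.01 m/s and distance of each of ink_tin, brayer, gouge from where it was at the start of the episode below 0.015 m); the robot touches nothing.
It fails at once if the lever is pushed down before the strap is over the block (value of joint cam_lever above 0.6 rad and value of joint strap_swing above 0.2 rad).
It fails at once if the block is lifted or knocked out of its corner (height (world z) of block above 0.021 m or distance of block from where it was at the start of the episode above 0.01 m).
It fails at once if the ink tin, brayer or gouge is lifted or pushed away (distance of any of ink_tin, brayer, gouge from where it was at the start of the episode above 0.02 m).
It also fails if it takes over 54 s, if anything falls off the work surface, if the arm or the gripper's body presses on something with over 40 N, if the wrist force passes 120 N, or if a joint passes its speed limit or range.

### The arm

A 7-joint arm with a two-finger parallel gripper is mounted at the origin on the work surface. World frame = base frame: x ahead of the robot, y to its left, z up, the work surface at z = 0. Lengths are in m, angles in rad, forces in N, time in s.
With the tool pointing down it reaches from about 0.425 to 0.825 m from the base axis. Payload 3.6 kg.
Tool frame: the origin (TCP) lies between the finger pads; the fingertips stand 17 mm ahead of it and the grasp point (between the pads) lies 2 mm behind it; y points along the fingers, z is the direction in which the jaws open and shut, and the axes are right-handed (so a half turn about y gives the same grasp; the last joint's range is limited). The gripper opens to 85 mm and grips with 20 to 120 N. Pads are 22 mm wide; open, the fingers measure 114 mm over their backs; the gripper's body (76 mm by 85 mm) begins 54 mm behind the grasp point. The pads swing forward as they close: fully open they stand 13 mm farther back than shut.
Start: joints at [-1.369, 0.615, -0.013, 1.423, 0.008, 1.103, -0.04], TCP at [0.147, 0.633, 0.248] pointing down, gripper open.
Joint ranges: [-3.12, 3.12], [-0.3, 2.06], [-1.34, 1.32], [0.26, 2.42], [-1.36, 4.5], [0.01, 1.98], [-2.84, 2.84]. Speed limits (rad/s): [2.79, 2.79, 3.14, 3.14, 3.14, 3.14, 3.14].

### API

Orientations are given as a unit quaternion [w, x, y, z].
In Python, from cell import bot gives the robot as it stands. The module is installed in compiled form; this text tells all that it offers.
- The arm moves only by the tool servo_tool, never from a script. Its argument "rows" is a list of rows, each an object with "delta_pos": the shift along the tool's x, y, z in m, a list of three; "twist": the turn, a rotation vector about the tool's x, y, z in rad, a list of three; "fingers": the closure, from -1 (fully open) to 1 (shut), so that 0 is half open. A call has 1 to 12 rows; each row is the pose to reach, as a shift and turn from the pose commanded when the call began, along the tool's axes at that moment; what a row does not reach only later rows make up. A row lasts 1/10 s, in which the tool goes at most 50 mm and 8.59 degrees, less where a joint would pass 70% of its speed; a pose out of reach is approached as far as the arm can. A call with a gripper value outside its range is refused whole. The fingers move at their own pace and stop on an object; "newtons" is the grip in N (left out, the last holds). Time passes only in rows, so rows that repeat a pose let the fingers close. It gives the time, the measured TCP pose, the force and the opening at its end, in the units of the state.
- bot.observe(): the state, without advancing time (a new reading comes with each control period).
- bot.capture(name): name is "scene" or "top"; returns (picture, depth): 400x640x3 uint8, blue, green, red; 400x640 float32, m along the optical axis (not along the pixel's ray), 0 where there is no reading.
- bot.get_calibration(name): a dict with "fx", "fy", "cx", "cy" (pixels), "view" (4x4, takes a point from world to camera coordinates). Camera axes: x right, y down, z forward; pixel columns grow to the right and rows downward; lengths in m; the calibration is good to about 2 mm. A picture is of the moment at which its call begins. get_calibration takes no time and is no camera call.
- bot.hand_in(): hands the job in, once; it reports no verdict.
The state is a dict: "t": time; "q": joint angles; "qd": joint speeds; "effort": joint torques, N m; "ee_pos": TCP position; "tcp_rot": TCP orientation; "wrist_force": force on the tool from outside, world axes, zero at the start; "torque": the same for the moment, N m; "gripper_width": finger opening in m.
Only numpy, scipy, OpenCV 4.12 (cv2) and the standard library are available. Lean on these libraries where they do the work, as an engineer would, in place of code of your own. Each camera call takes 0.05 s, during which the arm holds its last target. There are 200 camera calls.

## Working session

There is one attempt and no reset: what is moved stays moved. The work goes in short steps, Python scripts to look and compute and a tool call to move; the robot and the scene stay as the last step left them, time stands still between calls to the robot, and variables do not carry over. Pictures are saved under pics/ and viewed, about 8 in all and at most 12, crops included, and the job is handed in when it is done.

Besides the shell and the picture viewer there is one more tool, called after ">>>" as name(argument=value, ...), one argument or row to a line, values as JSON. servo_tool: Moves the arm, as the interface text tells. Its arguments: {"type":"object","properties":{"rows":{"type":"array","items":{"type":"object","properties":{"delta_pos":{"type":"array","items":{"type":"number"}},"twist":{"type":"array","items":{"type":"number"}},"fingers":{"type":"number"}}}},"newtons":{"type":"number"}},"required":["rows"]}

```bash
mkdir -p pics; cat > h.py <<'E'
import numpy as np, cv2
from cell import bot
from scipy.spatial.transform import Rotation as R
def snap(n,f):
    p,d=bot.capture(n); cv2.imwrite(f'pics/{f}.png',p); np.save(f'pics/{f}.npy',d); return p,d
def world(n,d):
    c=bot.get_calibration(n); v,u=np.mgrid[:400,:640]
    P=np.stack([(u-c['cx'])/c['fx']*d,(v-c['cy'])/c['fy']*d,d],-1)
    V=np.linalg.inv(c['view']); return P@V[:3,:3].T+V[:3,3]
def rot():
    q=bot.observe()['tcp_rot']; return R.from_quat([q[1],q[2],q[3],q[0]]).as_matrix()
E
python3 - <<'E'
from h import *
snap('scene','s0');snap('top','t0')
print(bot.observe()); print(rot().round(3)); print(bot.get_calibration('top'))
E
```

```text
{'t': 0.1, 'q': array([-1.36849594,  0.61581408, -0.01263684,  1.42476527,  0.00809692,
        1.10338392, -0.0404197 ]), 'qd': array([ 0.00045743, -0.00197295, -0.00167764, -0.00410753, -0.00039411,
        0.00045354, -0.00044325]), 'effort': array([ 1.20954432e-03, -4.70381999e+01,  2.60317605e-01, -1.71571720e+01,
        1.00872503e-02,  5.84155569e-03,  9.56507449e-06]), 'ee_pos': array([0.14725459, 0.63242867, 0.24725052]), 'tcp_rot': array([-0.70167099,  0.70330246, -0.08078382,  0.08060674]), 'wrist_force': array([ 0.65177252, -0.58220213, -0.65980872]), 'torque': array([ 0.03881885,  0.04289835, -0.02417727]), 'gripper_width': 0.08527869193406877}
[[ 0.974 -0.001  0.227]
 [-0.227 -0.002  0.974]
 [ 0.    -1.    -0.002]]
{'fx': 420.52088423745744, 'fy': 420.52088423745744, 'cx': 310.96532925130344, 'cy': 197.25048307812492, 'view': array([[ 0.01201815, -0.99982015,  0.01467083, -0.00250225],
       [-0.99851962, -0.01277831, -0.05287044,  0.51845937],
       [ 0.0530484 , -0.01401371, -0.99849361,  1.25371153],
       [ 0.        ,  0.        ,  0.        ,  1.        ]])}
```

View pics/t0.png

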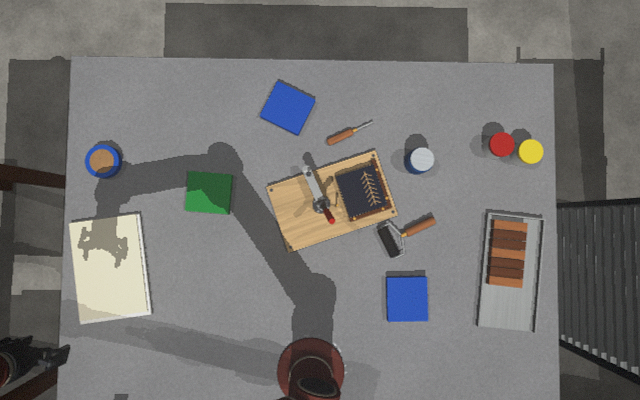

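View pics/s0.png

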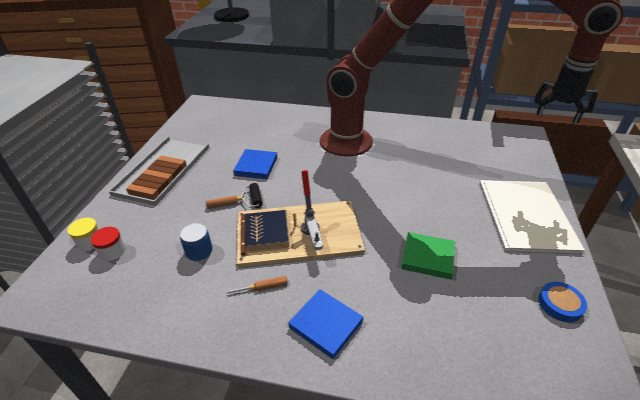

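The top view shows the board at about (266–398, 149–252). The column is near (319,203), the strap points up to about (308,168), and the red lever tip is at about (332,220). The block is on the right (363,190), the gouge at (350,132), the tin at (421,160) and the brayer at (400,235). Next I'll measure these precisely.

```bash
python3 - <<'E'
from h import *
p=cv2.imread('pics/t0.png'); d=np.load('pics/t0.npy'); W=world('top',d)
z=W[...,2]; hsv=cv2.cvtColor(p,cv2.COLOR_BGR2HSV)
roi=np.zeros(z.shape,bool); roi[140:260,255:410]=1
m=roi&(z>.010)&(z<.020)&(hsv[...,1]>60)
k=cv2.morphologyEx(m.astype(np.uint8),cv2.MORPH_OPEN,np.ones((3,3)))
m2=roi&(z>.008)&(z<.13); n,l,s,_=cv2.connectedComponentsWithStats(m2.astype(np.uint8))
b=l==1+np.argmax(s[1:,4]); 
pts=W[b][:,:2].astype(np.float32); r=cv2.minAreaRect(pts[ (W[b][:,2]<.02)]); print('board',r, cv2.boxPoints(r))
print('heights',np.histogram(W[b][:,2],np.arange(0,.2,.01)))
for nm,lo,hi in(('strap',.060,.070),('nut',.07,.1)):
    mm=b&(z>lo)&(z<hi); P=W[mm]; print(nm,len(P),P.mean(0),P.min(0),P.max(0)); 
    if nm=='strap': print(cv2.minAreaRect(P[:,:2].astype(np.float32)))
red=roi&(hsv[...,1]>150)&((hsv[...,0]<6)|(hsv[...,0]>174))&(z>.06); P=W[red]; print('red',len(P)); print(P[np.argsort(P[:,2])][::6].round(3))
blk=roi&(z>.033)&(z<.043); print('block',cv2.minAreaRect(W[blk][:,:2].astype(np.float32)))
c=p[130:260,250:420]; cv2.imwrite('pics/c0.png',cv2.resize(c,None,fx=4.5,fy=4.5,interpolation=cv2.INTER_CUBIC))
E
```

```text
board ((0.5089249610900879, -0.057656869292259216), (0.21025431156158447, 0.3504500389099121), 19.583003997802734) [[ 0.35114813  0.0721969 ]
 [ 0.4686092  -0.25798202]
 [ 0.6667018  -0.18751064]
 [ 0.5492407   0.14266828]]
heights (array([ 160, 5068,  501, 1455,  337,   12,  326,   19,   43,   13,    9,
         11,    4,    0,    0,    0,    0,    0,    0]), array([0.  , 0.01, 0.02, 0.03, 0.04, 0.05, 0.06, 0.07, 0.08, 0.09, 0.1 ,
       0.11, 0.12, 0.13, 0.14, 0.15, 0.16, 0.17, 0.18, 0.19]))
strap 326 [ 5.51056039e-01 -1.59516234e-04  6.50629849e-02] [ 0.47922405 -0.07384025  0.0600132 ] [0.60976296 0.03169654 0.0697086 ]
((0.538177490234375, -0.0071377381682395935), (0.15227524936199188, 0.05119906738400459), 37.96394348144531)
nut 75 [ 0.51661945 -0.01513713  0.08458056] [ 0.48441601 -0.03823382  0.07008899] [0.60238289 0.02013018 0.09959517]
red 38
[[ 0.475 -0.03   0.133]
 [ 0.461 -0.034  0.163]
 [ 0.451 -0.055  0.182]
 [ 0.446 -0.041  0.183]
 [ 0.456 -0.049  0.184]
 [ 0.453 -0.044  0.186]
 [ 0.453 -0.051  0.188]]
block ((0.538348376750946, -0.20008277893066406), (0.2719772756099701, 0.2831251323223114), 58.798553466796875)
```

View pics/c0.png

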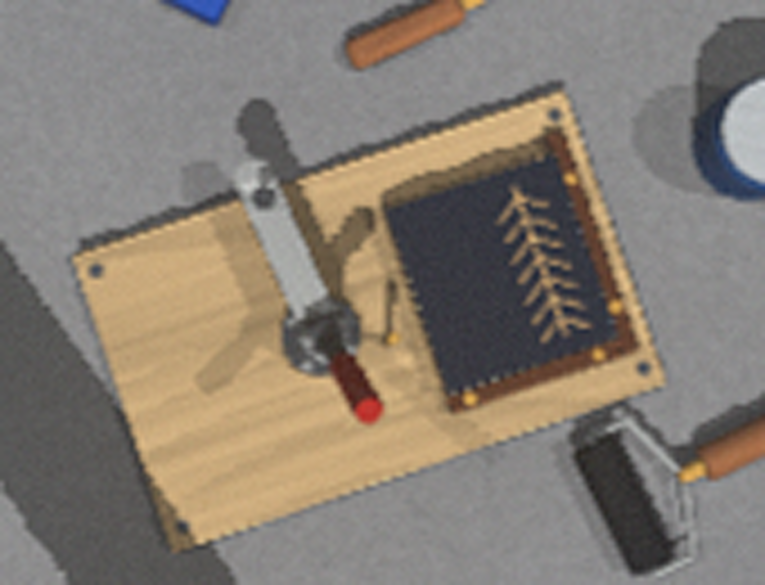

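The crop shows the nut at (263,195), which is full-image (308.5,173). The column is at about (320,340) and the lever tip at (368,410). The measured board is 210 x 350 mm, with yaw 19.6° and pivot at about (0.497,-0.025). The strap points at about 26° world, so swing is about 1.68. Next I'll move to the strap's free (+y) side, above it, with the fingers shut.

>>> servo_tool(
  rows=[
    {"delta_pos": [0.543, 0, -0.468], "twist": [0, 0.89, 0], "fingers": 1},
    {"delta_pos": [0.543, 0, -0.468], "twist": [0, 0.89, 0], "fingers": 1},
    {"delta_pos": [0.543, 0, -0.468], "twist": [0, 0.89, 0], "fingers": 1},
    {"delta_pos": [0.543, 0, -0.468], "twist": [0, 0.89, 0], "fingers": 1},
    {"delta_pos": [0.543, 0, -0.468], "twist": [0, 0.89, 0], "fingers": 1},
    {"delta_pos": [0.543, 0, -0.468], "twist": [0, 0.89, 0], "fingers": 1},
    {"delta_pos": [0.543, 0, -0.468], "twist": [0, 0.89, 0], "fingers": 1},
    {"delta_pos": [0.543, 0, -0.468], "twist": [0, 0.89, 0], "fingers": 1},
    {"delta_pos": [0.543, 0, -0.468], "twist": [0, 0.89, 0], "fingers": 1},
    {"delta_pos": [0.543, 0, -0.468], "twist": [0, 0.89, 0], "fingers": 1},
    {"delta_pos": [0.543, 0, -0.468], "twist": [0, 0.89, 0], "fingers": 1},
    {"delta_pos": [0.543, 0, -0.468], "twist": [0, 0.89, 0], "fingers": 1},
  ],
)

```text
t: 1.3
ee_pos: [0.5018, 0.1468, 0.2481]
tcp_rot: [-0.599, 0.599, -0.375, 0.375]
wrist_force: [0.4, 0.6, 0.2]
gripper_width: 0.0001
```

>>> servo_tool(
  rows=[
    {"delta_pos": [0.05, 0, 0.01]},
    {"delta_pos": [0.1, 0, 0.018]},
    {"delta_pos": [0.113, 0, 0.02]},
    {"delta_pos": [0.113, 0, 0.02]},
    {"delta_pos": [0.113, 0.04, 0.02]},
    {"delta_pos": [0.113, 0.07, 0.02]},
    {"delta_pos": [0.113, 0.09, 0.02]},
    {"delta_pos": [0.113, 0.1, 0.02]},
    {"delta_pos": [0.113, 0.1, 0.02]},
  ],
)

```text
schema error: expected keys delta_pos, twist, fingers
```

```bash
python3 - <<'E'
from h import *
p,d=snap('scene','s1'); print(bot.observe()['ee_pos'],rot().round(3)); W=world('scene',d)
p0=cv2.imread('pics/t0.png');d0=np.load('pics/t0.npy');W0=world('top',d0);hsv=cv2.cvtColor(p0,cv2.COLOR_BGR2HSV)
pv=np.array([.4972,-.0247]); P=W0.reshape(-1,3); s=hsv[...,1].ravel()
r=P[:,:2]-pv; rr=np.hypot(*r.T); a=np.degrees(np.arctan2(r[:,1],r[:,0]))
m=(abs(P[:,2]-.066)<.004)&(rr>.04)&(rr<.13)&(a>0)&(a<60); print(m.sum(),np.median(a[m]),rr[m].max())
c=p[140:320,200:430]; cv2.imwrite('pics/c1.png',cv2.resize(c,None,fx=3.3,fy=3.3,interpolation=cv2.INTER_CUBIC))
E
```

```text
[0.50762047 0.13566433 0.24873469] [[ 0.423  0.007  0.906]
 [-0.906 -0.008  0.423]
 [ 0.01  -1.     0.002]]
204 25.35397067571919 0.12006582314898459
```

View pics/c1.png

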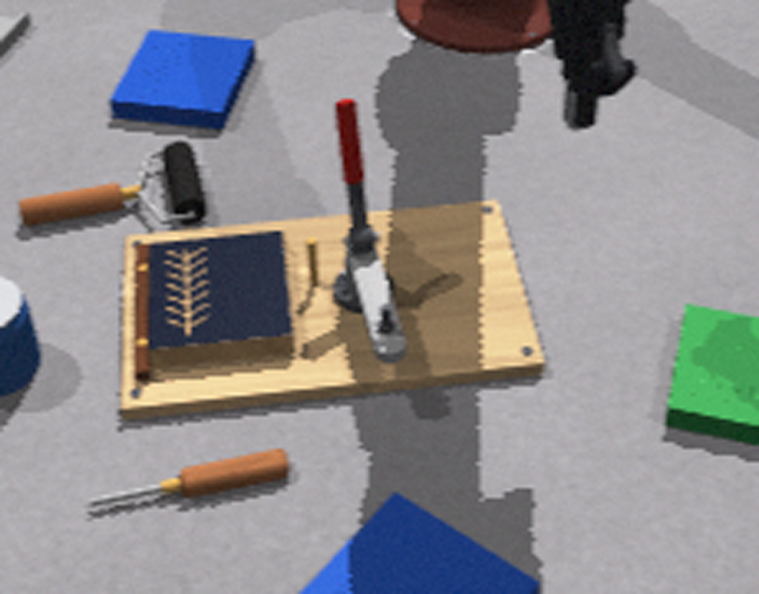

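The crop shows the gripper at upper right, clear of everything. The strap and lever are untouched, and the lever is raised toward the robot. I'll redo the refused move with all keys.

>>> servo_tool(
  rows=[
    {"delta_pos": [0.05, 0, 0.01], "twist": [0, 0, 0], "fingers": 1},
    {"delta_pos": [0.09, 0, 0.018], "twist": [0, 0, 0], "fingers": 1},
    {"delta_pos": [0.1, 0, 0.022], "twist": [0, 0, 0], "fingers": 1},
    {"delta_pos": [0.1, 0, 0.022], "twist": [0, 0, 0], "fingers": 1},
    {"delta_pos": [0.1, 0.04, 0.022], "twist": [0, 0, 0], "fingers": 1},
    {"delta_pos": [0.1, 0.08, 0.022], "twist": [0, 0, 0], "fingers": 1},
    {"delta_pos": [0.1, 0.1, 0.022], "twist": [0, 0, 0], "fingers": 1},
    {"delta_pos": [0.1, 0.1, 0.022], "twist": [0, 0, 0], "fingers": 1},
    {"delta_pos": [0.1, 0.1, 0.022], "twist": [0, 0, 0], "fingers": 1},
  ],
)

```text
t: 2.25
ee_pos: [0.5643, 0.07, 0.1487]
tcp_rot: [0.6, -0.6, 0.375, -0.374]
wrist_force: [0.4, 0.8, 0.3]
gripper_width: 0.0002
```

>>> servo_tool(
  rows=[
    {"delta_pos": [0, 0.04, 0], "twist": [0, 0, 0], "fingers": 1},
    {"delta_pos": [0, 0.07, 0], "twist": [0, 0, 0], "fingers": 1},
    {"delta_pos": [0, 0.082, 0], "twist": [0, 0, 0], "fingers": 1},
    {"delta_pos": [0, 0.082, 0], "twist": [0, 0, 0], "fingers": 1},
    {"delta_pos": [0, 0.082, 0], "twist": [0, 0, 0], "fingers": 1},
    {"delta_pos": [0, 0.082, 0], "twist": [0, 0, 0], "fingers": 1},
  ],
)

```text
t: 2.85
ee_pos: [0.5662, 0.0683, 0.0683]
tcp_rot: [0.6, -0.598, 0.374, -0.376]
wrist_force: [0.2, -0.5, 0.6]
gripper_width: -0.0004
```

```bash
python3 - <<'E'
from h import *
p,d=snap('scene','s2'); o=bot.observe();Rm=rot();pos=o['ee_pos'];print(pos,Rm.round(3),o['wrist_force'])
W=world('scene',d).reshape(-1,3);q=(W-pos)@Rm
m=(abs(q[:,0])<.04)&(abs(q[:,2])<.05)&(q[:,1]>-.01)&(q[:,1]<.03); print(q[m].min(0),q[m].max(0),m.sum())
c=p[140:320,200:430]; cv2.imwrite('pics/c2.png',cv2.resize(c,None,fx=3.3,fy=3.3,interpolation=cv2.INTER_CUBIC))
# plan: push pose along the swing, strap angle -> TCP with x=push dir, offset 24mm
pv=np.array([.4972,-.0247])
for A in range(26,-81,-8):
    t=np.radians(A); u=np.array([np.cos(t),np.sin(t)]); l=np.array([-u[1],u[0]])
    g=pv+.1*u+.024*l; dl=np.array([*(g-pos[:2]),.067-pos[2]])@Rm; yaw0=np.degrees(np.arctan2(Rm[1,0],Rm[0,0]))
    print(A,g.round(3),dl.round(3),round(np.radians(yaw0-(A-90)),3))
E
```

```text
[0.56596168 0.06825357 0.06809002] [[ 0.437  0.003  0.9  ]
 [-0.9    0.     0.437]
 [ 0.001 -1.     0.003]] [-0.39983833 -0.93684829 -0.34539321]
[-0.01450265 -0.00943647 -0.00705032] [0.00843355 0.01918421 0.01653118] 57
26 [0.577 0.041] [ 0.029  0.001 -0.003] -0.002
18 [0.585 0.029] [ 0.044  0.001 -0.   ] 0.138
10 [0.592 0.016] [0.058 0.001 0.   ] 0.278
2 [0.596 0.003] [ 0.072  0.001 -0.001] 0.417
-6 [ 0.599 -0.011] [ 0.086  0.001 -0.005] 0.557
-14 [ 0.6   -0.026] [ 0.099  0.001 -0.01 ] 0.696
-22 [ 0.599 -0.04 ] [ 0.112  0.001 -0.018] 0.836
-30 [ 0.596 -0.054] [ 0.123  0.001 -0.027] 0.976
-38 [ 0.591 -0.067] [ 0.133  0.001 -0.037] 1.115
-46 [ 0.584 -0.08 ] [ 0.141  0.001 -0.049] 1.255
-54 [ 0.575 -0.091] [ 0.148  0.001 -0.061] 1.395
-62 [ 0.565 -0.102] [ 0.153  0.001 -0.075] 1.534
-70 [ 0.554 -0.11 ] [ 0.156  0.001 -0.089] 1.674
-78 [ 0.541 -0.118] [ 0.156  0.001 -0.103] 1.813
```

View pics/c2.png

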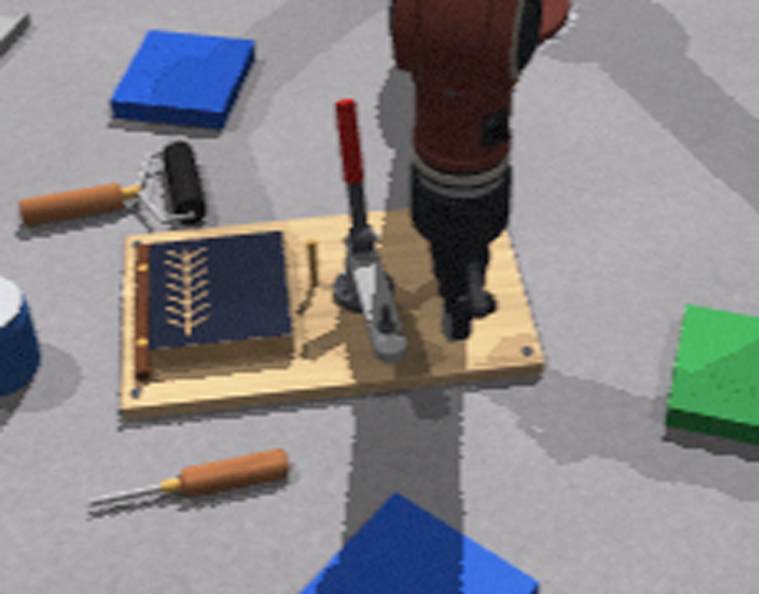

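The crop shows the closed fingers at (460,320), to the right of the strap end (390,345), and the tip is at about z=0.05. The forearm is well above the lever. Now I'll sweep the strap along its arc.

>>> servo_tool(
  rows=[
    {"delta_pos": [0.015, 0.001, -0.001], "twist": [0, 0, 0], "fingers": 1},
    {"delta_pos": [0.029, 0.001, -0.002], "twist": [0, 0, 0], "fingers": 1},
    {"delta_pos": [0.044, 0.001, 0], "twist": [0, 0.138, 0], "fingers": 1},
    {"delta_pos": [0.058, 0.001, 0], "twist": [0, 0.278, 0], "fingers": 1},
    {"delta_pos": [0.072, 0.001, -0.001], "twist": [0, 0.417, 0], "fingers": 1},
    {"delta_pos": [0.086, 0.001, -0.005], "twist": [0, 0.557, 0], "fingers": 1},
    {"delta_pos": [0.099, 0.001, -0.01], "twist": [0, 0.696, 0], "fingers": 1},
    {"delta_pos": [0.112, 0.001, -0.018], "twist": [0, 0.836, 0], "fingers": 1},
    {"delta_pos": [0.123, 0.001, -0.027], "twist": [0, 0.976, 0], "fingers": 1},
    {"delta_pos": [0.133, 0.001, -0.037], "twist": [0, 1.115, 0], "fingers": 1},
    {"delta_pos": [0.141, 0.001, -0.049], "twist": [0, 1.255, 0], "fingers": 1},
    {"delta_pos": [0.148, 0.001, -0.061], "twist": [0, 1.395, 0], "fingers": 1},
  ],
)

```text
t: 4.1
ee_pos: [0.5749, -0.0932, 0.0656]
tcp_rot: [0.217, -0.216, 0.673, -0.673]
wrist_force: [0.3, 2.6, -0.3]
gripper_width: 0.0001
```

```bash
python3 - <<'E'
from h import *
p,d=snap('scene','s3'); o=bot.observe();Rm=rot();pos=o['ee_pos'];print(pos,Rm.round(3),o['wrist_force'])
c=p[140:320,200:430]; cv2.imwrite('pics/c3.png',cv2.resize(c,None,fx=3.3,fy=3.3,interpolation=cv2.INTER_CUBIC))
pv=np.array([.4972,-.0247])
for A in [-54,-58,-62,-66,-69,-70.4,-73]:
    t=np.radians(A); u=np.array([np.cos(t),np.sin(t)]); l=np.array([-u[1],u[0]])
    g=pv+.1*u+.024*l; dl=np.array([*(g-pos[:2]),.067-pos[2]])@Rm; yaw0=np.degrees(np.arctan2(Rm[1,0],Rm[0,0]))
    print(A,g.round(3),dl.round(3),round(np.radians((yaw0-(A-90)+180)%360-180),3))
E
```

```text
[ 0.57295241 -0.09611145  0.06564785] [[-0.817 -0.001  0.576]
 [-0.576 -0.002 -0.817]
 [ 0.002 -1.     0.001]] [-0.35496453 -0.74099204  1.20865712]
-54 [ 0.575 -0.091] [-0.005 -0.001 -0.002] -0.014
-58 [ 0.571 -0.097] [ 0.002 -0.001 -0.001] 0.055
-62 [ 0.565 -0.102] [ 0.009 -0.001  0.   ] 0.125
-66 [ 0.56  -0.106] [ 0.017 -0.001  0.001] 0.195
-69 [ 0.555 -0.109] [ 0.022 -0.001  0.001] 0.247
-70.4 [ 0.553 -0.111] [ 0.025 -0.001  0.001] 0.272
-73 [ 0.549 -0.113] [ 0.029 -0.001  0.   ] 0.317
```

View pics/c3.png

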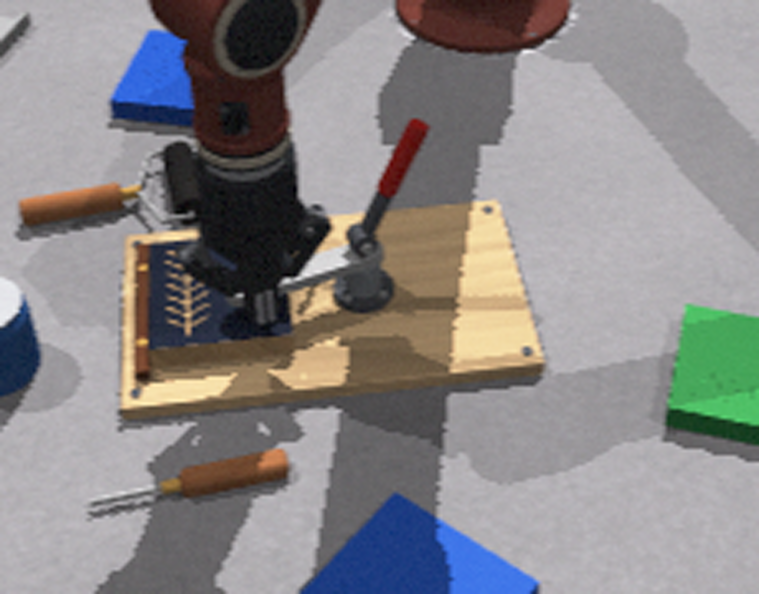

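The strap has followed the finger and now points over the block, about 15° from the stop. The finger is at (265,305) and the lever, still up, is at (420,125). I'll finish the swing slowly.

>>> servo_tool(
  rows=[
    {"delta_pos": [0.008, -0.001, 0], "twist": [0, 0.1, 0], "fingers": 1},
    {"delta_pos": [0.014, -0.001, 0.001], "twist": [0, 0.17, 0], "fingers": 1},
    {"delta_pos": [0.019, -0.001, 0.001], "twist": [0, 0.23, 0], "fingers": 1},
    {"delta_pos": [0.023, -0.001, 0.001], "twist": [0, 0.27, 0], "fingers": 1},
    {"delta_pos": [0.025, -0.001, 0.001], "twist": [0, 0.27, 0], "fingers": 1},
    {"delta_pos": [0.026, -0.001, 0.001], "twist": [0, 0.27, 0], "fingers": 1},
    {"delta_pos": [0.026, -0.001, 0.001], "twist": [0, 0.27, 0], "fingers": 1},
  ],
)

```text
t: 4.85
ee_pos: [0.5542, -0.108, 0.0665]
tcp_rot: [-0.126, 0.126, -0.696, 0.696]
wrist_force: [1.4, -0.1, -0.8]
gripper_width: 0.0001
```

>>> servo_tool(
  rows=[
    {"delta_pos": [0.001, 0, 0], "twist": [0, 0, 0], "fingers": 1},
    {"delta_pos": [0.002, 0, 0], "twist": [0, 0, 0], "fingers": 1},
    {"delta_pos": [0.003, 0, 0], "twist": [0, 0, 0], "fingers": 1},
    {"delta_pos": [0.003, 0, 0], "twist": [0, 0, 0], "fingers": 1},
  ],
)

```text
t: 5.25
ee_pos: [0.5522, -0.1086, 0.0665]
tcp_rot: [-0.127, 0.125, -0.696, 0.696]
wrist_force: [3.2, 0.8, -0.1]
gripper_width: -0.0003
```

>>> servo_tool(
  rows=[
    {"delta_pos": [0.001, 0, 0], "twist": [0, 0, 0], "fingers": 1},
    {"delta_pos": [0.002, 0, 0], "twist": [0, 0, 0], "fingers": 1},
    {"delta_pos": [0.003, 0, 0], "twist": [0, 0, 0], "fingers": 1},
    {"delta_pos": [0.003, 0, 0], "twist": [0, 0, 0], "fingers": 1},
  ],
)

```text
t: 5.65
ee_pos: [0.5518, -0.1087, 0.0667]
tcp_rot: [-0.129, 0.124, -0.695, 0.696]
wrist_force: [7.7, 1.9, -2.7]
gripper_width: 0.0001
```

The strap is against its stop: an extra 3 mm commanded moved it only 0.4 mm, at 8 N. Now I'll back off and rise.

>>> servo_tool(
  rows=[
    {"delta_pos": [-0.012, 0, 0], "twist": [0, 0, 0], "fingers": 1},
    {"delta_pos": [-0.022, 0, 0], "twist": [0, 0, 0], "fingers": 1},
    {"delta_pos": [-0.022, -0.04, 0], "twist": [0, 0, 0], "fingers": 1},
    {"delta_pos": [-0.022, -0.08, 0], "twist": [0, 0, 0], "fingers": 1},
    {"delta_pos": [-0.022, -0.12, 0], "twist": [0, 0, 0], "fingers": 1},
    {"delta_pos": [-0.022, -0.16, 0], "twist": [0, -0.14, 0], "fingers": 1},
    {"delta_pos": [-0.022, -0.2, 0], "twist": [0, -0.28, 0], "fingers": 1},
    {"delta_pos": [-0.022, -0.2, 0], "twist": [0, -0.42, 0], "fingers": 1},
    {"delta_pos": [-0.022, -0.2, 0], "twist": [0, -0.56, 0], "fingers": 1},
    {"delta_pos": [-0.022, -0.2, 0], "twist": [0, -0.7, 0], "fingers": 1},
    {"delta_pos": [-0.022, -0.2, 0], "twist": [0, -0.84, 0], "fingers": 1},
    {"delta_pos": [-0.022, -0.2, 0], "twist": [0, -0.98, 0], "fingers": 1},
  ],
)

```text
t: 6.85
ee_pos: [0.5678, -0.102, 0.2656]
tcp_rot: [0.439, -0.441, 0.554, -0.553]
wrist_force: [0.4, 0.0, -0.0]
gripper_width: 0.0003
```

```bash
cat > look.py <<'E'
from h import *
import sys
f=sys.argv[1]; p,d=snap('top',f); snap('scene',f+'s')
W=world('top',d); hsv=cv2.cvtColor(p,cv2.COLOR_BGR2HSV); Ws=world('scene',np.load(f'pics/{f}s.npy')); hs=cv2.cvtColor(cv2.imread(f'pics/{f}s.png'),cv2.COLOR_BGR2HSV)
pv=np.array([.4972,-.0247]); o_=np.array([-.335,.942])
for n,X,h in(('top',W,hsv),('scene',Ws,hs)):
    P=X.reshape(-1,3); H=h.reshape(-1,3)
    m=(H[:,1]>150)&((H[:,0]<6)|(H[:,0]>174))&(P[:,2]>.06)&(P[:,2]<.22)&(np.hypot(*(P[:,:2]-pv).T)<.16); Q=P[m]
    if len(Q)<5: print(n,'red few');continue
    r=Q[:,:2]-pv; print(n,'red',len(Q),'out',np.percentile(r@o_,[5,50,95]).round(3),'side',np.percentile(r@[.942,.335],[5,50,95]).round(3),'z',np.percentile(Q[:,2],[5,50,95]).round(3))
P=W.reshape(-1,3); r=P[:,:2]-pv; rr=np.hypot(*r.T); a=np.degrees(np.arctan2(r[:,1],r[:,0]))
m=(P[:,2]>.052)&(P[:,2]<.070)&(rr>.045)&(rr<.125)&(a<0)&(a>-110); print('strap',m.sum(),np.median(a[m]) if m.any() else '',np.median(P[m,2]) if m.any() else '')
s=bot.observe(); Rm=rot(); print(s['t'],s['ee_pos'],s['wrist_force'],Rm.round(3).tolist())
yaw=np.degrees(np.arctan2(Rm[1,0],Rm[0,0])); print('twist to -70.4:',np.radians((yaw+70.4+180)%360-180))
for a in (75,65,55,45,35,25,15,8,2,-3):
    t=np.radians(a); h=.105*np.cos(t)-.009*np.sin(t)-.011-(.008 if a==75 else 0); z=.078+.105*np.sin(t)+.009*np.cos(t)+.017
    if a==75: h=.015; z=.194
    g=np.array([*(pv+h*o_),z]); print(a,g.round(4),((g-s['ee_pos'])@Rm).round(3))
E
python3 look.py t4
```

```text
top red 62 out [0.02  0.038 0.056] side [-0.006  0.     0.006] z [0.133 0.169 0.189]
scene red 131 out [0.023 0.039 0.055] side [-0.     0.007  0.011] z [0.129 0.16  0.186]
strap 0  
6.95 [ 0.56796844 -0.10224772  0.26584622] [-0.28524701 -0.68621202 -0.29567747] [[-0.232, -0.003, 0.973], [-0.973, 0.0, -0.232], [0.0, -1.0, -0.003]]
twist to -70.4: -0.5757291780718977
75 [ 0.4922 -0.0106  0.194 ] [-0.072  0.072 -0.095]
65 [ 0.4888 -0.0009  0.194 ] [-0.08   0.072 -0.1  ]
55 [0.4832 0.0147 0.1862] [-0.094  0.08  -0.109]
45 [0.4781 0.0289 0.1756] [-0.107  0.091 -0.117]
35 [0.4738 0.0411 0.1626] [-0.118  0.104 -0.124]
25 [0.4703 0.051  0.1475] [-0.127  0.119 -0.13 ]
15 [0.4677 0.0583 0.1309] [-0.133  0.135 -0.134]
8 [0.4665 0.0617 0.1185] [-0.136  0.148 -0.136]
2 [0.4658 0.0635 0.1077] [-0.138  0.159 -0.137]
-3 [0.4656 0.0642 0.0985] [-0.138  0.168 -0.138]
```

The lever is still up, with its tip 51 mm out and at z 0.189. It lies exactly along fixture +y, so the strap is at its stop. Now to the inner side of the lever, staying above it at first.

>>> servo_tool(
  rows=[
    {"delta_pos": [-0.02, 0, -0.03], "twist": [0, -0.14, 0], "fingers": 1},
    {"delta_pos": [-0.045, 0, -0.06], "twist": [0, -0.28, 0], "fingers": 1},
    {"delta_pos": [-0.067, 0, -0.092], "twist": [0, -0.42, 0], "fingers": 1},
    {"delta_pos": [-0.067, 0, -0.092], "twist": [0, -0.576, 0], "fingers": 1},
    {"delta_pos": [-0.067, 0, -0.092], "twist": [0, -0.576, 0], "fingers": 1},
    {"delta_pos": [-0.067, 0, -0.092], "twist": [0, -0.576, 0], "fingers": 1},
    {"delta_pos": [-0.067, 0, -0.092], "twist": [0, -0.576, 0], "fingers": 1},
  ],
)

```text
t: 7.65
ee_pos: [0.4953, -0.0167, 0.2662]
tcp_rot: [-0.577, 0.577, -0.409, 0.409]
wrist_force: [-0.1, -0.2, 0.1]
gripper_width: -0.0001
```

```bash
python3 look.py t5
```

```text
top red few
scene red 131 out [0.023 0.039 0.055] side [0.    0.007 0.01 ] z [0.129 0.16  0.186]
strap 42 -71.35254675559793 0.06527780437372455
7.75 [ 0.49522207 -0.01649764  0.266125  ] [ 0.41053543 -0.29054328 -0.14125059] [[0.333, -0.0, 0.943], [-0.943, -0.001, 0.333], [0.001, -1.0, -0.001]]
twist to -70.4: -0.0023719455235438848
75 [ 0.4922 -0.0106  0.194 ] [-0.007  0.072 -0.001]
65 [ 0.4888 -0.0009  0.194 ] [-0.017  0.072 -0.001]
55 [0.4832 0.0147 0.1862] [-0.034  0.08  -0.001]
45 [0.4781 0.0289 0.1756] [-0.049  0.09  -0.001]
35 [0.4738 0.0411 0.1626] [-0.062  0.103 -0.001]
25 [0.4703 0.051  0.1475] [-0.072  0.119 -0.001]
15 [0.4677 0.0583 0.1309] [-0.08   0.135 -0.001]
8 [0.4665 0.0617 0.1185] [-0.083  0.148 -0.001]
2 [0.4658 0.0635 0.1077] [-0.085  0.158 -0.001]
-3 [0.4656 0.0642 0.0985] [-0.086  0.168 -0.001]
```

The strap reads -71.4° against the expected -70.4° at the stop, which is good. Now I'll descend inside the lever and follow its arc.

>>> servo_tool(
  rows=[
    {"delta_pos": [0, 0.04, -0.001], "twist": [0, 0, 0], "fingers": 1},
    {"delta_pos": [0, 0.072, -0.001], "twist": [0, 0, 0], "fingers": 1},
    {"delta_pos": [-0.007, 0.072, -0.001], "twist": [0, 0, 0], "fingers": 1},
    {"delta_pos": [-0.017, 0.072, -0.001], "twist": [0, 0, 0], "fingers": 1},
    {"delta_pos": [-0.026, 0.076, -0.001], "twist": [0, 0, 0], "fingers": 1},
    {"delta_pos": [-0.034, 0.08, -0.001], "twist": [0, 0, 0], "fingers": 1},
    {"delta_pos": [-0.042, 0.085, -0.001], "twist": [0, 0, 0], "fingers": 1},
    {"delta_pos": [-0.049, 0.09, -0.001], "twist": [0, 0, 0], "fingers": 1},
    {"delta_pos": [-0.056, 0.096, -0.001], "twist": [0, 0, 0], "fingers": 1},
    {"delta_pos": [-0.062, 0.103, -0.001], "twist": [0, 0, 0], "fingers": 1},
  ],
)

```text
t: 8.75
ee_pos: [0.4736, 0.0433, 0.1632]
tcp_rot: [0.579, -0.578, 0.407, -0.408]
wrist_force: [1.0, -1.3, 1.6]
gripper_width: 0.0002
```

```bash
python3 look.py t6; python3 -c "
import cv2
c=cv2.imread('pics/t6s.png')[110:320,200:430]; cv2.imwrite('pics/c6.png',cv2.resize(c,None,fx=2.8,fy=2.8))"
```

```text
top red few
scene red 122 out [0.043 0.067 0.094] side [-0.001  0.007  0.01 ] z [0.112 0.128 0.149]
strap 228 -70.66812571260957 0.06185983713519683
8.85 [0.47230302 0.04397683 0.1622846 ] [ 0.97529128  0.34050182 -0.06700571] [[0.338, -0.002, 0.941], [-0.941, 0.001, 0.338], [-0.002, -1.0, -0.002]]
twist to -70.4: 0.002800984861376453
75 [ 0.4922 -0.0106  0.194 ] [ 0.058 -0.032  0.   ]
65 [ 0.4888 -0.0009  0.194 ] [ 0.048 -0.032  0.   ]
55 [0.4832 0.0147 0.1862] [ 0.031 -0.024  0.   ]
45 [0.4781 0.0289 0.1756] [ 0.016 -0.013  0.   ]
35 [0.4738 0.0411 0.1626] [ 0.003 -0.     0.   ]
25 [0.4703 0.051  0.1475] [-0.007  0.015  0.   ]
15 [0.4677 0.0583 0.1309] [-0.015  0.031  0.001]
8 [0.4665 0.0617 0.1185] [-0.019  0.044  0.001]
2 [0.4658 0.0635 0.1077] [-0.02   0.055  0.001]
-3 [0.4656 0.0642 0.0985] [-0.021  0.064  0.001]
```

View pics/c6.png

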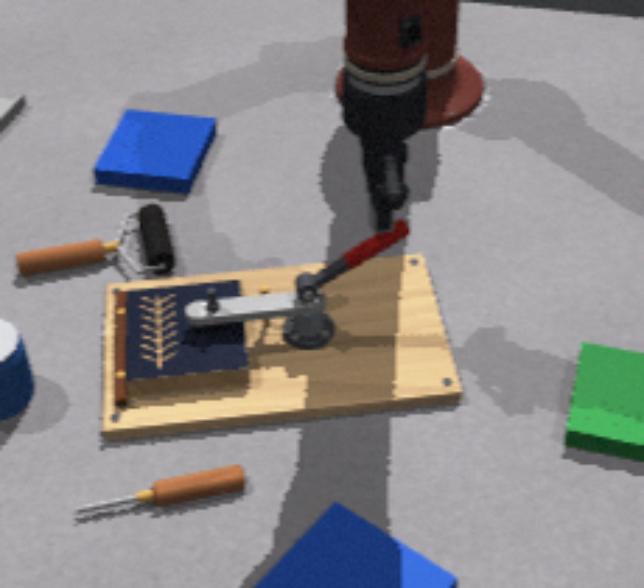

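The crop shows the strap lying over the block (nut at (212,300)) and the lever about half down, with the finger on its red grip at (390,225). The bystanders haven't moved. I'll continue the arc.

>>> servo_tool(
  rows=[
    {"delta_pos": [-0.003, 0.007, 0], "twist": [0, 0, 0], "fingers": 1},
    {"delta_pos": [-0.007, 0.015, 0], "twist": [0, 0, 0], "fingers": 1},
    {"delta_pos": [-0.011, 0.023, 0], "twist": [0, 0, 0], "fingers": 1},
    {"delta_pos": [-0.015, 0.031, 0.001], "twist": [0, 0, 0], "fingers": 1},
    {"delta_pos": [-0.017, 0.038, 0.001], "twist": [0, 0, 0], "fingers": 1},
    {"delta_pos": [-0.019, 0.044, 0.001], "twist": [0, 0, 0], "fingers": 1},
    {"delta_pos": [-0.02, 0.05, 0.001], "twist": [0, 0, 0], "fingers": 1},
    {"delta_pos": [-0.02, 0.053, 0.001], "twist": [0, 0, 0], "fingers": 1},
    {"delta_pos": [-0.02, 0.055, 0.001], "twist": [0, 0, 0], "fingers": 1},
    {"delta_pos": [-0.02, 0.056, 0.001], "twist": [0, 0, 0], "fingers": 1},
  ],
)

```text
t: 9.85
ee_pos: [0.4668, 0.062, 0.1071]
tcp_rot: [-0.578, 0.578, -0.408, 0.407]
wrist_force: [-2.2, 2.1, 4.4]
gripper_width: 0.0001
```

>>> servo_tool(
  rows=[
    {"delta_pos": [0, 0.001, 0], "twist": [0, 0, 0], "fingers": 1},
    {"delta_pos": [0, 0.003, 0], "twist": [0, 0, 0], "fingers": 1},
    {"delta_pos": [0, 0.004, 0], "twist": [0, 0, 0], "fingers": 1},
    {"delta_pos": [0, 0.004, 0], "twist": [0, 0, 0], "fingers": 1},
  ],
)

```text
t: 10.25
ee_pos: [0.4671, 0.0624, 0.1045]
tcp_rot: [0.579, -0.578, 0.408, -0.407]
wrist_force: [-4.6, 3.8, 14.1]
gripper_width: -0.0004
```

>>> servo_tool(
  rows=[
    {"delta_pos": [0, 0.001, 0], "twist": [0, 0, 0], "fingers": 1},
    {"delta_pos": [0, 0.003, 0], "twist": [0, 0, 0], "fingers": 1},
    {"delta_pos": [0, 0.003, 0], "twist": [0, 0, 0], "fingers": 1},
  ],
)

```text
t: 10.55
ee_pos: [0.4674, 0.0628, 0.1025]
tcp_rot: [0.579, -0.577, 0.408, -0.407]
wrist_force: [-6.4, 3.8, 21.8]
gripper_width: -0.0
```

>>> servo_tool(
  rows=[
    {"delta_pos": [0, -0.04, 0], "twist": [0, 0, 0], "fingers": 1},
    {"delta_pos": [0, -0.08, 0], "twist": [0, 0, 0], "fingers": 1},
    {"delta_pos": [0, -0.12, 0], "twist": [0, 0, 0], "fingers": 1},
    {"delta_pos": [0, -0.14, 0], "twist": [0, 0, 0], "fingers": 1},
    {"delta_pos": [0.07, -0.14, 0.05], "twist": [0, 0, 0], "fingers": 1},
    {"delta_pos": [0.07, -0.14, 0.1], "twist": [0, 0, 0], "fingers": 1},
    {"delta_pos": [0.07, -0.14, 0.12], "twist": [0, 0, 0], "fingers": 1},
    {"delta_pos": [0.07, -0.14, 0.12], "twist": [0, 0, 0], "fingers": 1},
  ],
)

```text
t: 11.35
ee_pos: [0.6093, 0.036, 0.239]
tcp_rot: [0.579, -0.578, 0.405, -0.409]
wrist_force: [-1.5, 0.3, -0.1]
gripper_width: -0.0002
```

```bash
python3 look.py t7|head -4; python3 - <<'E'
from h import *
pv=np.array([.4972,-.0247]);o=np.array([-.335,.942])
W=world('scene',np.load('pics/t7s.npy')).reshape(-1,3); H=cv2.cvtColor(cv2.imread('pics/t7s.png'),cv2.COLOR_BGR2HSV).reshape(-1,3)
m=(H[:,1]>150)&((H[:,0]<6)|(H[:,0]>174))&(W[:,2]>.06)&(W[:,2]<.12)&(np.hypot(*(W[:,:2]-pv).T)<.16);Q=W[m]
f=np.polyfit((Q[:,:2]-pv)@o,Q[:,2],1);print('slope deg',np.degrees(np.arctan(f[0])),len(Q))
c=cv2.imread('pics/t7s.png')[110:320,180:430]; cv2.imwrite('pics/c7.png',cv2.resize(c,None,fx=2.8,fy=2.8))
# bystander shifts between first and last top pictures, by phase correlation
a=cv2.imread('pics/s0.png',0).astype(np.float32);b=cv2.imread('pics/t7s.png',0).astype(np.float32)
for n,(x,y,w,h) in dict(tin=(176,218,40,46),gouge=(224,272,70,26),brayer=(200,178,66,34),fence_block=(238,206,36,48)).items():
    print(n,cv2.minMaxLoc(cv2.matchTemplate(b[y-8:y+h+8,x-8:x+w+8],a[y:y+h,x:x+w],cv2.TM_CCOEFF_NORMED))[1::2])
E
```

```text
top red few
scene red 139 out [0.055 0.085 0.115] side [-0.003  0.007  0.011] z [0.078 0.086 0.091]
strap 226 -70.64163750913309 0.05858852259637082
11.45 [0.60432695 0.03524236 0.23910984] [-0.10968669  0.0976052   0.06449223] [[0.336, -0.001, 0.942], [-0.942, -0.002, 0.336], [0.001, -1.0, -0.001]]
slope deg 1.5776190242746122 139
tin (0.9992711544036865, (8, 8))
gouge (0.9984657168388367, (8, 8))
brayer (0.9900830984115601, (8, 8))
fence_block (0.9140202403068542, (8, 8))
```

View pics/c7.png

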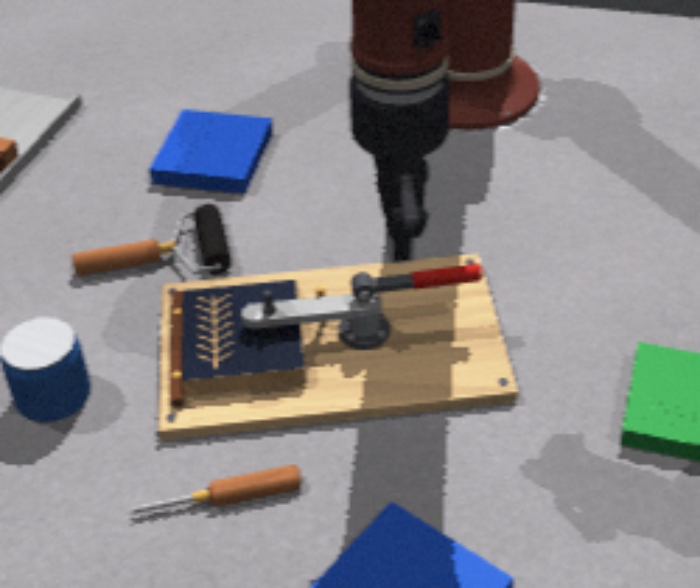

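The lever is at 1.6° above level, which is about 1.1 rad, so it is fully down. The strap top is at 58.6 mm (66 − 7 = 59 expected) and its angle is at the stop. The bystanders have moved 0 px. The gripper is clear, at z 0.24, so I'm handing in.

```bash
python3 -c "
from cell import bot
print(bot.observe()['qd'].round(3)); print(bot.hand_in())"
```

```text
[-0.008 -0.04   0.01   0.054  0.003  0.006 -0.   ]
the job is handed in; nothing more can be done
None
```

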